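# Return the checkweigher's look-alike test bottles to their nests by weight

## Task

The three capped bottles look alike, but one is empty, one is filled and one is a solid dummy: lift each one briefly to feel its weight, then put the empty one in the nest with one stud, the filled one in the nest with two studs and the solid one in the nest with three studs. Press each gently down past the nest's spring catch until it stands upright, fully home on the floor of the bore, and let go. Do not knock any bottle over, do not force it, and leave the carton, the film roll and the jar where they are.

Things in the scene. Friction and masses are not known exactly. Their poses are not given: they have to be found in the camera images.
- bottle_a: One of three look-alike capped bottles: empty about 120 g, filled 320 g, solid 680 g (each within 10 %); which is which cannot be seen. Dark amber body 48 mm across, foot chamfered 8 mm up, shoulder at 58 to 78 mm height, black round cap 32 mm across at 78 to 112 mm height (the top), to be gripped from above. Stands loose on the table. Origin: centre of the underside, z up.
- bottle_b: One of three look-alike capped bottles: empty about 120 g, filled 320 g, solid 680 g (each within 10 %); which is which cannot be seen. Dark amber body 48 mm across, foot chamfered 8 mm up, shoulder at 58 to 78 mm height, black round cap 32 mm across at 78 to 112 mm height (the top), to be gripped from above. Stands loose on the table. Origin: centre of the underside, z up.
- bottle_c: One of three look-alike capped bottles: empty about 120 g, filled 320 g, solid 680 g (each within 10 %); which is which cannot be seen. Dark amber body 48 mm across, foot chamfered 8 mm up, shoulder at 58 to 78 mm height, black round cap 32 mm across at 78 to 112 mm height (the top), to be gripped from above. Stands loose on the table. Origin: centre of the underside, z up.
- nest1: Fixed station with ONE dark steel stud (empty bottle), 11 mm across, in a row on its top along its -x edge: a white plastic block 90 x 90 mm, from 10 to 50 mm above the table, on a 100 mm square dark base plate. Upright round bore in the middle, 50.5 mm wide, 30 mm deep, 3 mm chamfer at the mouth. A spring catch sits in its +x wall (knob outside). Origin: centre of the underside, z up.
- cell1 (a joint): Sinking of the block of nest1 on its load cell, in m: 0 empty, 0.025 mm per newton of load. Far below the noise of the reading, so of no use for weighing.
- nest1_floor (a point): Centre of the rigid floor of the bore of nest1, 20 mm above the table: a bottle fully home has its origin here. The catch, a round nose 16 mm above this floor, juts 4.5 mm into the bore and holds a released bottle up some 5 to 12 mm above the floor; pushing past it takes roughly 8 to 15 N beyond the bottle's weight, then the bottle slides on with light friction to the floor.
- nest2: Fixed station with TWO dark steel studs (filled bottle), 11 mm across, in a row on its top along its -x edge: a white plastic block 90 x 90 mm, from 10 to 50 mm above the table, on a 100 mm square dark base plate. Upright round bore in the middle, 50.5 mm wide, 30 mm deep, 3 mm chamfer at the mouth. A spring catch sits in its +x wall (knob outside). Origin: centre of the underside, z up.
- cell2 (a joint): Sinking of the block of nest2 on its load cell, in m: 0 empty, 0.025 mm per newton of load. Far below the noise of the reading, so of no use for weighing.
- nest2_floor (a point): Centre of the rigid floor of the bore of nest2, 20 mm above the table: a bottle fully home has its origin here. The catch, a round nose 16 mm above this floor, juts 4.5 mm into the bore and holds a released bottle up some 5 to 12 mm above the floor; pushing past it takes roughly 8 to 15 N beyond the bottle's weight, then the bottle slides on with light friction to the floor.
- nest3: Fixed station with THREE dark steel studs (solid bottle), 11 mm across, in a row on its top along its -x edge: a white plastic block 90 x 90 mm, from 10 to 50 mm above the table, on a 100 mm square dark base plate. Upright round bore in the middle, 50.5 mm wide, 30 mm deep, 3 mm chamfer at the mouth. A spring catch sits in its +x wall (knob outside). Origin: centre of the underside, z up.
- cell3 (a joint): Sinking of the block of nest3 on its load cell, in m: 0 empty, 0.025 mm per newton of load. Far below the noise of the reading, so of no use for weighing.
- nest3_floor (a point): Centre of the rigid floor of the bore of nest3, 20 mm above the table: a bottle fully home has its origin here. The catch, a round nose 16 mm above this floor, juts 4.5 mm into the bore and holds a released bottle up some 5 to 12 mm above the floor; pushing past it takes roughly 8 to 15 N beyond the bottle's weight, then the bottle slides on with light friction to the floor.
- carton: Bystander: blue carton 120 x 230 x 70 mm high, loose. Origin: centre of the underside.
- film_roll: Bystander: clear film roll, a ring 90 mm in outer diameter, 60 mm high, standing on end, loose. Origin: centre of the underside.
- jar: Bystander: wide amber jar with black lid, 70 mm in diameter, 74 mm high, loose. Origin: centre of the underside.
There are look-alikes about, which are no part of the job. Leave any blue look-alike of the bottle_b alone. What is shaped like the bottle_c but pink is not meant.

How it is judged:
By the outcome, as a careful person would: the job done as asked, in the order asked, and still so for the second after the job is handed in, with the robot touching nothing.
It also fails if it takes over 72 s, if anything falls off the work surface, if the arm or the gripper's body presses on something with over 40 N, if the wrist force passes 120 N, or if a joint passes its speed limit or range.

## Robot

A 7-joint arm with a two-finger parallel gripper is mounted at the origin on the work surface. World frame = base frame: x ahead of the robot, y to its left, z up, the work surface at z = 0. Lengths are in mm, angles in rad, forces in N, time in s.
With the tool pointing down it reaches from about 350 to 900 mm from the base axis. Payload 7.2 kg.
Tool frame: the origin (TCP) lies midway between the tips of the shut fingers; the grasp point (between the pads) lies 19 mm behind it; z points along the fingers, y is the direction in which the jaws open and shut (so a half turn about z gives the same grasp; the last joint's range is limited). The gripper opens to 88 mm and grips with 3 to 60 N. Pads are 20 mm wide; open, the fingers measure 115 mm over their backs; the gripper's body (75 mm by 178 mm) begins 61 mm behind the grasp point.
Start: joints at [-1.268, 0.411, -0.013, 1.596, 0.006, 1.134, -0.082], TCP at [226.485, 582.523, 222.653] pointing down, gripper open.
Joint ranges: [-2.95, 2.95], [-0.29, 1.99], [-1.47, 1.44], [0.14, 2.54], [-1.03, 4.17], [0.13, 1.85], [-2.86, 2.86]. Speed limits (rad/s): [2.39, 2.39, 3.01, 3.01, 3.14, 3.14, 3.14].

## Interface

Orientations are given as a rotation vector (axis times angle).
In Python, from rig import telemetry, optics, env gives the robot as it stands.
- The arm moves only by the tool jog_arm, never from a script. Its argument "moves" is a list of rows, each an object of numbers: "dx", "dy", "dz": the shift along the tool's x, y, z in cm; "wx", "wy", "wz": the turn, a rotation vector about the tool's x, y, z in rad. A call has 1 to 20 rows; each row shifts and turns the commanded pose from where the row before left it, along the tool's axes as they then stand; what a row does not reach is not made up. A row lasts 1/12 s, in which the tool goes at most 41.7 mm and 7.16 degrees, less where a joint would pass 70% of its speed; a pose out of reach is approached as far as the arm can. A call with a gripper value outside its range is refused whole. "claw" is the finger opening in cm, from 0 to 8.78, set as the call begins (left out, the last holds). The fingers move at their own pace and stop on an object; "newtons" is the grip in N (left out, the last holds). Time passes only in rows, so rows that do not move let the fingers close. It gives the time, the measured TCP pose, the force and the opening at its end, in the units of the state.
- telemetry.observe(): the state, without advancing time (a new reading comes with each control period).
- optics.get_image(name): name is "scene" or "top" or "wrist"; returns (picture, depth): 480x640x3 uint8, red, green, blue; 480x640 float32, mm along the optical axis (not along the pixel's ray), 0 where there is no reading.
- optics.get_calibration(name): a dict with "intrinsics" (3x3 intrinsics, pixels), "position" and "orientation" of the camera in the world. Camera axes: x right, y down, z forward; pixel columns grow to the right and rows downward; lengths in mm; the calibration is good to about 2 mm. A picture is of the moment at which its call begins: read the wrist's pose just before it. get_calibration takes no time and is no camera call; for the wrist camera it gives the pose at the moment of the call.
- env.finish_job(): hands the job in, once; it reports no verdict.
The state is a dict: "clock": time; "joints": joint angles; "joint_vel": joint speeds; "joint_torque": joint torques, N m; "tcp_pos": TCP position; "tcp_rot": TCP orientation; "contact_force": force on the tool from outside, world axes, zero at the start; "wrist_torque": the same for the moment, N m; "grip_width": opening from 0.0 (shut) to 1.0 (fully open).
Only numpy, scipy, OpenCV 4.12 (cv2) and the standard library are available. Lean on these libraries where they do the work, as an engineer would, in place of code of your own. Each camera call takes 0.05 s, during which the arm holds its last target. There are 200 camera calls.

## Working session

There is one attempt and no reset: what is moved stays moved. The work goes in short steps, Python scripts to look and compute and a tool call to move; the robot and the scene stay as the last step left them, time stands still between calls to the robot, and variables do not carry over. Pictures are saved under pics/ and viewed, about 8 in all and at most 12, crops included, and the job is handed in when it is done.

Besides the shell and the picture viewer there is one more tool, called after "Request:" in YAML: its name, and indented under it one key for each argument. jog_arm: Moves the arm, as the interface text tells. Its arguments: {"type":"object","properties":{"moves":{"type":"array"},"claw":{"type":"number"},"newtons":{"type":"number"}},"required":["moves"]}

```bash
ls; mkdir -p pics; python3 - <<'E'
from rig import telemetry, optics, env
import cv2, numpy as np
s=telemetry.observe(); print(s)
for n in ("top","scene"):
    im,d=optics.get_image(n); c=optics.get_calibration(n); print(n,c)
    cv2.imwrite(f"pics/{n}0.png",cv2.cvtColor(im,cv2.COLOR_RGB2BGR)); np.savez(f"{n}0.npz",im=im,d=d,K=c["intrinsics"],p=c["position"],o=c["orientation"])
E
```

```text
pics
{'clock': 0.0, 'joints': array([-1.26819194,  0.41190966, -0.01271735,  1.59702034,  0.00559004,
        1.13426297, -0.08216348]), 'joint_vel': array([ 0.00088779, -0.00037689,  0.00076762, -0.00045391,  0.00100129,
       -0.00058317, -0.0017335 ]), 'joint_torque': array([-1.29040567e-03, -5.87940145e+01,  6.40935134e-01, -2.91088682e+01,
       -5.38124784e-02,  1.82576780e-02,  1.28437496e-04]), 'tcp_pos': array([226.33459275, 582.05841823, 221.81264606]), 'tcp_rot': array([-5.78996489e-01, -3.08758251e+00,  2.43968787e-03]), 'contact_force': array([0.12658005, 0.56701909, 0.52929725]), 'wrist_torque': array([-0.01962502,  0.01378702, -0.01293724]), 'grip_width': 0.9962643712776146}
top {'intrinsics': array([[622.77497759,   0.        , 324.7202447 ],
       [  0.        , 622.77497759, 237.59572809],
       [  0.        ,   0.        ,   1.        ]]), 'position': array([ 452.00967744,    4.34752335, 1335.39723447]), 'orientation': array([-2.16976262,  2.1911859 , -0.0542692 ])}
scene {'intrinsics': array([[544.2637128 ,   0.        , 321.84868227],
       [  0.        , 544.2637128 , 248.23782138],
       [  0.        ,   0.        ,   1.        ]]), 'position': array([1178.62106953, -541.05018151,  755.67162987]), 'orientation': array([-2.09875848, -0.92187788,  0.45843165])}
```

View pics/top0.png

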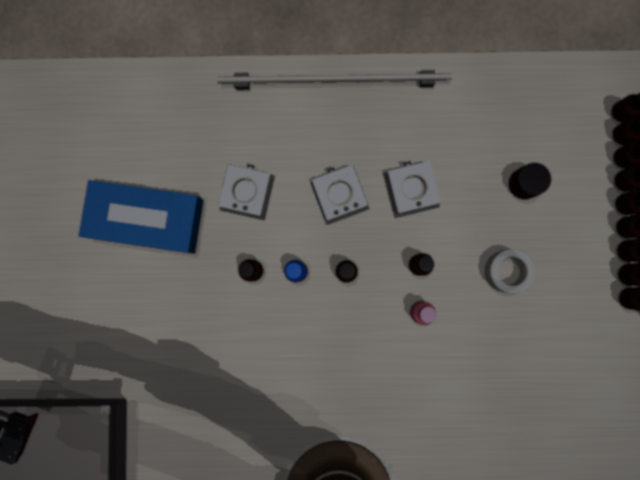

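View pics/scene0.png

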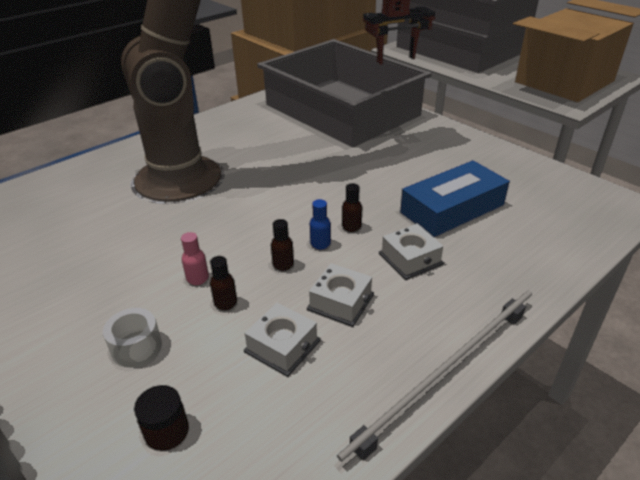

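The top view shows bottles at (251,270), (347,270) and (421,264), with blue (296,270) and pink (424,313) look-alikes. The nests are at (245,190) with 2 studs, (340,193) with 3 and (414,187) with 1. The scene view agrees.

```bash
cat > h.py <<'E'
import numpy as np, cv2
from scipy.spatial.transform import Rotation as R
def cloud(d,K,p,o):
    v,u=np.mgrid[:480,:640]; K=np.array(K)
    r=np.stack([(u-K[0,2])/K[0,0],(v-K[1,2])/K[1,1],np.ones(u.shape)],-1)
    return (r*d[...,None])@R.from_rotvec(o).as_matrix().T+p
def ray(u,v,z,K,p,o):
    w=R.from_rotvec(o).as_matrix()@np.array([(u-K[0,2])/K[0,0],(v-K[1,2])/K[1,1],1]); return p+w*(z-p[2])/w[2]
E
python3 - <<'E'
from h import *
f=np.load("top0.npz"); im,d,K,p,o=[f[k] for k in("im","d","K","p","o")]
P=cloud(d,K,p,o); print("table z",np.median(P[330:400,450:600,2]))
for n,(u,v) in dict(L=(251,270),M=(347,270),Rr=(421,264),blue=(296,270),pink=(424,313)).items():
    m=np.zeros((480,640),bool); m[v-22:v+22,u-22:u+22]=1
    m&=(P[...,2]>97)&(d>0); vv,uu=np.nonzero(m); q=ray((uu.min()+uu.max())/2,(vv.min()+vv.max())/2,112,K,p,o)
    print(n,m.sum(),"zmed",np.median(P[m][:,2]).round(1),"xy med",np.median(P[m],0).round(1),q.round(1),"ext",np.ptp(P[m],0).round())
hsv=cv2.cvtColor(im,cv2.COLOR_RGB2HSV)
for n,(u,v) in dict(n2=(245,190),n3=(340,193),n1=(414,187)).items():
    m=np.zeros((480,640),np.uint8); m[v-36:v+36,u-36:u+36]=1
    m[(P[...,2]<42)|(P[...,2]>58)]=0
    m=cv2.morphologyEx(m,cv2.MORPH_OPEN,np.ones((3,3)))
    c=max(cv2.findContours(m,cv2.RETR_EXTERNAL,cv2.CHAIN_APPROX_NONE)[0],key=cv2.contourArea)
    (cx,cy),wh,a=cv2.minAreaRect(c)
    # bore: hole
    cs,_=cv2.findContours(m,cv2.RETR_CCOMP,cv2.CHAIN_APPROX_NONE)
    q=ray(cx,cy,50,K,p,o); b=cv2.boxPoints(((cx,cy),wh,a)); B=np.array([ray(*x,50,K,p,o)[:2] for x in b]); e=B[1]-B[0]
    print(n,q.round(1),"side",np.linalg.norm(e).round(1),np.linalg.norm(B[2]-B[1]).round(1),"ang",np.degrees(np.arctan2(e[1],e[0])).round(1))
    for h in cs:
        if 150<cv2.contourArea(h)<1500: (x,y),r=cv2.minEnclosingCircle(h); print("  hole",ray(x,y,50,K,p,o).round(1),(r*2*1285/622).round(1))
E
```

```text
table z -0.35318134088151965
L 214 zmed 111.8 xy med [471.1 179.3 111.8] [471.1 178.6 112. ] ext [30. 31. 22.]
M 207 zmed 111.8 xy med [466.4 -19.7 111.8] [467.2 -18.9 112. ] ext [29. 30. 10.]
Rr 215 zmed 111.3 xy med [ 480.3 -173.2  111.3] [ 479.5 -172.7  112. ] ext [30. 30. 21.]
blue 205 zmed 111.7 xy med [469.1  86.  111.7] [468.2  85.1 112. ] ext [30. 30. 18.]
pink 219 zmed 111.5 xy med [ 381.  -174.7  111.5] [ 380.2 -174.6  112. ] ext [29. 31. 20.]
n2 [638.5 192.3  50. ] side 90.6 91.9 ang -12.7Traceback (most recent call last):
  File "<stdin>", line 20, in <module>
AttributeError: 'float' object has no attribute 'round'
```

```bash
python3 - <<'E'
from h import *
f=np.load("top0.npz"); im,d,K,p,o=[f[k] for k in("im","d","K","p","o")]
P=cloud(d,K,p,o)
for n,(u,v) in dict(n2=(245,190),n3=(340,193),n1=(414,187)).items():
    m=np.zeros((480,640),np.uint8); m[v-36:v+36,u-36:u+36]=1
    m[(P[...,2]<42)|(P[...,2]>58)]=0
    m=cv2.morphologyEx(m,cv2.MORPH_OPEN,np.ones((3,3)))
    c=max(cv2.findContours(m,cv2.RETR_EXTERNAL,cv2.CHAIN_APPROX_NONE)[0],key=cv2.contourArea)
    (cx,cy),wh,a=cv2.minAreaRect(c)
    cs,hi=cv2.findContours(m,cv2.RETR_CCOMP,cv2.CHAIN_APPROX_NONE)
    q=ray(cx,cy,50,K,p,o); B=np.array([ray(*x,50,K,p,o)[:2] for x in cv2.boxPoints(((cx,cy),wh,a))]); e=B[1]-B[0]
    print(n,q.round(1),"sides",np.linalg.norm(e),np.linalg.norm(B[2]-B[1]),"ang",np.degrees(np.arctan2(e[1],e[0])))
    for h,k in zip(cs,hi[0]):
        if k[3]>=0 and cv2.contourArea(h)>150: (x,y),r=cv2.minEnclosingCircle(h); print("  hole",ray(x,y,50,K,p,o).round(1),r*2*1285/622)
E
```

```text
n2 [638.5 192.3  50. ] sides 90.56631566859744 91.8812467691829 ang -12.69318805525502
  hole [637.6 194.6  50. ] 58.17714723360117
n3 [630.7  -7.   50. ] sides 90.23013652244543 91.06407437355291 ang -69.94797149579547
  hole [630.   -9.5  50. ] 57.62429803130711
n1 [ 640.8 -161.    50. ] sides 91.31308515344062 90.57571986556887 ang -76.52475577853555
  hole [ 640.8 -161.    50. ] 53.634722378476255
```

Request:
jog_arm:
  moves:
    - {"wz":-0.1235}
    - {"wz":-0.1235}
    - {"wz":-0.1235}
    - {"dx":-1.63,"dy":-2.68,"dz":0.12}
    - {"dx":-1.63,"dy":-2.68,"dz":0.12}
    - {"dx":-1.63,"dy":-2.68,"dz":0.12}
    - {"dx":-1.63,"dy":-2.68,"dz":0.12}
    - {"dx":-1.63,"dy":-2.68,"dz":0.12}
    - {"dx":-1.63,"dy":-2.68,"dz":0.12}
    - {"dx":-1.63,"dy":-2.68,"dz":0.12}
    - {"dx":-1.63,"dy":-2.68,"dz":0.12}
    - {"dx":-1.63,"dy":-2.68,"dz":0.12}
    - {"dx":-1.63,"dy":-2.68,"dz":0.12}
    - {"dx":-1.63,"dy":-2.68,"dz":0.12}
    - {"dx":-1.63,"dy":-2.68,"dz":0.12}
    - {"dx":-1.63,"dy":-2.68,"dz":0.12}
    - {"dx":-1.63,"dy":-2.68,"dz":0.12}
    - {"dx":-1.63,"dy":-2.68,"dz":0.12}
    - {}
    - {}
  claw: 6
  newtons: 40

```text
invalid input
```

Request:
jog_arm:
  moves:
    - {"wz":-0.1235}
    - {"wz":-0.1235}
    - {"wz":-0.1235}
    - {"dx":-1.63,"dy":-2.68,"dz":0.12}
    - {"dx":-1.63,"dy":-2.68,"dz":0.12}
    - {"dx":-1.63,"dy":-2.68,"dz":0.12}
    - {"dx":-1.63,"dy":-2.68,"dz":0.12}
    - {"dx":-1.63,"dy":-2.68,"dz":0.12}
    - {"dx":-1.63,"dy":-2.68,"dz":0.12}
    - {"dx":-1.63,"dy":-2.68,"dz":0.12}
    - {"dx":-1.63,"dy":-2.68,"dz":0.12}
    - {"dx":-1.63,"dy":-2.68,"dz":0.12}
    - {"dx":-1.63,"dy":-2.68,"dz":0.12}
    - {"dx":-1.63,"dy":-2.68,"dz":0.12}
    - {"dx":-1.63,"dy":-2.68,"dz":0.12}
    - {"dx":-1.63,"dy":-2.68,"dz":0.12}
    - {"dx":-1.63,"dy":-2.68,"dz":0.12}
    - {"dx":-1.63,"dy":-2.68,"dz":0.12}
    - {"dz":0}
  claw: 6.0
  newtons: 40

```text
invalid input
```

Request:
jog_arm:
  moves:
    - {"dx":0,"dy":0,"dz":0,"wx":0,"wy":0,"wz":-0.1235}
  claw: 6.0
  newtons: 40

```text
clock: 0.18
tcp_pos: [226.3, 582.2, 222.0]
tcp_rot: [-0.39, -3.117, 0.002]
contact_force: [0.2, -0.5, 0.1]
grip_width: 0.957
```

Request:
jog_arm:
  moves:
    - {"dx":0,"dy":0,"dz":0,"wx":0,"wy":0,"wz":-0.1235}
    - {"dx":0,"dy":0,"dz":0,"wx":0,"wy":0,"wz":-0.1235}
    - {"dx":-1.88,"dy":-3.1,"dz":0.15,"wx":0,"wy":0,"wz":0}
    - {"dx":-1.88,"dy":-3.1,"dz":0.15,"wx":0,"wy":0,"wz":0}
    - {"dx":-1.88,"dy":-3.1,"dz":0.15,"wx":0,"wy":0,"wz":0}
    - {"dx":-1.88,"dy":-3.1,"dz":0.15,"wx":0,"wy":0,"wz":0}
    - {"dx":-1.88,"dy":-3.1,"dz":0.15,"wx":0,"wy":0,"wz":0}
    - {"dx":-1.88,"dy":-3.1,"dz":0.15,"wx":0,"wy":0,"wz":0}
    - {"dx":-1.88,"dy":-3.1,"dz":0.15,"wx":0,"wy":0,"wz":0}
    - {"dx":-1.88,"dy":-3.1,"dz":0.15,"wx":0,"wy":0,"wz":0}
    - {"dx":-1.88,"dy":-3.1,"dz":0.15,"wx":0,"wy":0,"wz":0}
    - {"dx":-1.88,"dy":-3.1,"dz":0.15,"wx":0,"wy":0,"wz":0}
    - {"dx":-1.88,"dy":-3.1,"dz":0.15,"wx":0,"wy":0,"wz":0}
    - {"dx":-1.88,"dy":-3.1,"dz":0.15,"wx":0,"wy":0,"wz":0}
    - {"dx":-1.88,"dy":-3.1,"dz":0.15,"wx":0,"wy":0,"wz":0}
    - {"dx":0,"dy":0,"dz":0,"wx":0,"wy":0,"wz":0}
    - {"dx":0,"dy":0,"dz":0,"wx":0,"wy":0,"wz":0}

```text
clock: 1.6
tcp_pos: [471.4, 177.3, 202.9]
tcp_rot: [-0.008, -3.141, 0.001]
contact_force: [-0.7, 0.7, -0.1]
grip_width: 0.683
```

```bash
cat > look.py <<'E'
import sys; from h import *
from rig import telemetry, optics
def look(n,name):
    c=optics.get_calibration("wrist"); im,d=optics.get_image("wrist"); s=telemetry.observe()
    cv2.imwrite(f"pics/{name}.png",cv2.cvtColor(im,cv2.COLOR_RGB2BGR)); np.savez(name+".npz",im=im,d=d,K=c["intrinsics"],p=c["position"],o=c["orientation"])
    return im,d,c,s
E
python3 - <<'E'
from look import *
im,d,c,s=look("wrist","w1"); print(s["clock"],s["tcp_pos"],s["tcp_rot"],s["contact_force"],s["joints"]); print(c)
P=cloud(d,c["intrinsics"],c["position"],c["orientation"])
m=((P[...,2]>104)&(P[...,2]<120)&(d>0)).astype(np.uint8)
n,l,st,ce=cv2.connectedComponentsWithStats(m)
for i in range(1,n):
    if st[i,4]>300: print(st[i],np.median(P[l==i],0).round(1),ray(st[i,0]+st[i,2]/2-.5,st[i,1]+st[i,3]/2-.5,112,c["intrinsics"],c["position"],c["orientation"]).round(1))
E
```

```text
1.65 [470.65696661 179.10457446 202.87259055] [-3.16249279e-03 -3.14090913e+00  8.21573242e-06] [-0.7393359   0.18336163  0.83727072] [-0.5723761   0.22254763  0.13270004  1.91734894 -0.03495386  1.00448455
  1.14464795]
{'intrinsics': array([[410.7125428 ,   0.        , 317.05157111],
       [  0.        , 410.7125428 , 232.80793036],
       [  0.        ,   0.        ,   1.        ]]), 'position': array([405.20572112, 177.69180601, 364.69686762]), 'orientation': array([2.09469845, 2.08431583, 0.26013102])}
[   0  205   40   50 1599] [467.  -13.7 111.2] [466.  -10.9 112. ]
[ 147  207   53   50 2007] [467.7  86.1 111.5] [467.8  86.2 112. ]
[ 295  210   50   49 1908] [470.2 179.3 111.7] [469.9 179.  112. ]
```

View pics/w1.png

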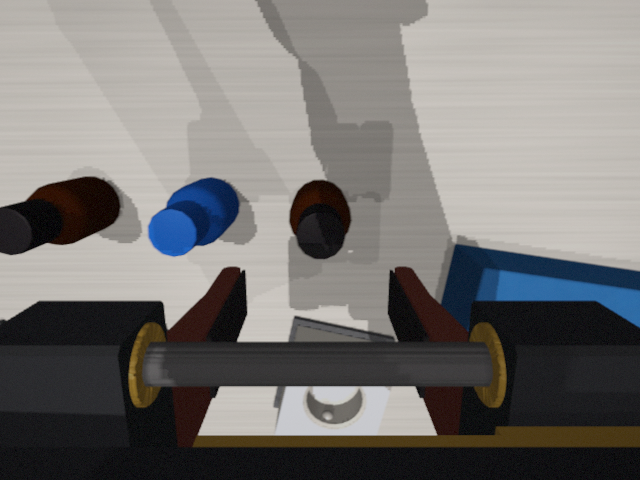

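The wrist view shows bottle L's cap at (320,232) centred between the jaws, and it measures (470,179). I'll descend and grasp.

Request:
jog_arm:
  moves:
    - {"dx":0,"dy":0,"dz":2,"wx":0,"wy":0,"wz":0}
    - {"dx":0,"dy":0,"dz":3,"wx":0,"wy":0,"wz":0}
    - {"dx":0,"dy":0,"dz":3,"wx":0,"wy":0,"wz":0}
    - {"dx":0,"dy":0,"dz":2.2,"wx":0,"wy":0,"wz":0}
    - {"dx":0,"dy":0,"dz":1.4,"wx":0,"wy":0,"wz":0}
    - {"dx":0,"dy":0,"dz":0.6,"wx":0,"wy":0,"wz":0}
    - {"dx":0,"dy":0,"dz":0,"wx":0,"wy":0,"wz":0}
    - {"dx":0,"dy":0,"dz":0,"wx":0,"wy":0,"wz":0}

```text
clock: 2.32
tcp_pos: [470.6, 180.5, 81.5]
tcp_rot: [0.002, -3.141, -0.001]
contact_force: [0.1, 0.3, 0.9]
grip_width: 0.687
```

Request:
jog_arm:
  moves:
    - {"dx":0,"dy":0,"dz":0,"wx":0,"wy":0,"wz":0}
    - {"dx":0,"dy":0,"dz":0,"wx":0,"wy":0,"wz":0}
    - {"dx":0,"dy":0,"dz":0,"wx":0,"wy":0,"wz":0}
    - {"dx":0,"dy":0,"dz":0,"wx":0,"wy":0,"wz":0}
    - {"dx":0,"dy":0,"dz":0,"wx":0,"wy":0,"wz":0}
    - {"dx":0,"dy":0,"dz":0,"wx":0,"wy":0,"wz":0}
    - {"dx":0,"dy":0,"dz":0,"wx":0,"wy":0,"wz":0}
    - {"dx":0,"dy":0,"dz":0,"wx":0,"wy":0,"wz":0}
    - {"dx":0,"dy":0,"dz":0,"wx":0,"wy":0,"wz":0}
  claw: 2.0
  newtons: 40

```text
clock: 3.07
tcp_pos: [471.1, 179.3, 81.6]
tcp_rot: [0.001, 3.141, 0.0]
contact_force: [-0.7, -1.1, 5.8]
grip_width: 0.356
```

Request:
jog_arm:
  moves:
    - {"dx":0,"dy":0,"dz":-0.4,"wx":0,"wy":0,"wz":0}
    - {"dx":0,"dy":0,"dz":-0.8,"wx":0,"wy":0,"wz":0}
    - {"dx":0,"dy":0,"dz":-0.8,"wx":0,"wy":0,"wz":0}
    - {"dx":0,"dy":0,"dz":-0.8,"wx":0,"wy":0,"wz":0}
    - {"dx":0,"dy":0,"dz":-0.2,"wx":0,"wy":0,"wz":0}
    - {"dx":0,"dy":0,"dz":0,"wx":0,"wy":0,"wz":0}
    - {"dx":0,"dy":0,"dz":0,"wx":0,"wy":0,"wz":0}
    - {"dx":0,"dy":0,"dz":0,"wx":0,"wy":0,"wz":0}
    - {"dx":0,"dy":0,"dz":0,"wx":0,"wy":0,"wz":0}

```text
clock: 3.82
tcp_pos: [470.5, 179.3, 110.8]
tcp_rot: [-0.0, -3.141, 0.0]
contact_force: [-0.3, -0.1, -7.3]
grip_width: 0.353
```

```bash
cat > wt.py <<'E'
from look import *
f=[];t=[]
for i in range(6):
    c=optics.get_calibration("wrist"); im,d=optics.get_image("wrist"); s=telemetry.observe(); f.append(s["contact_force"]); t.append(s["joint_torque"][1:4])
np.savez("last.npz",im=im,d=d,K=c["intrinsics"],p=c["position"],o=c["orientation"]); cv2.imwrite("pics/last.png",im[...,::-1])
print(s["clock"],s["tcp_pos"].round(1),s["grip_width"]); print("F",np.mean(f,0).round(2),"sd",np.std(f,0).round(2)); print("tau",np.mean(t,0).round(2))
E
python3 wt.py
```

```text
4.1167 [470.7 179.4 111. ] 0.3587524363488983
F [-0.39 -0.09 -6.23] sd [0.47 0.49 0.38]
tau [-50.27   2.01 -24.85]
```

Request:
jog_arm:
  moves:
    - {"dx":0,"dy":0,"dz":0.9,"wx":0,"wy":0,"wz":0}
    - {"dx":0,"dy":0,"dz":0.9,"wx":0,"wy":0,"wz":0}
    - {"dx":0,"dy":0,"dz":0.7,"wx":0,"wy":0,"wz":0}
    - {"dx":0,"dy":0,"dz":0.3,"wx":0,"wy":0,"wz":0}
    - {"dx":0,"dy":0,"dz":0.15,"wx":0,"wy":0,"wz":0}
    - {"dx":0,"dy":0,"dz":0,"wx":0,"wy":0,"wz":0}
    - {"dx":0,"dy":0,"dz":0,"wx":0,"wy":0,"wz":0}

```text
clock: 4.7
tcp_pos: [470.3, 179.1, 81.7]
tcp_rot: [-0.001, -3.14, 0.001]
contact_force: [-3.6, -1.2, 1.9]
grip_width: 0.365
```

Request:
jog_arm:
  moves:
    - {"dx":0,"dy":0,"dz":0,"wx":0,"wy":0,"wz":0}
    - {"dx":0,"dy":0,"dz":0,"wx":0,"wy":0,"wz":0}
    - {"dx":0,"dy":0,"dz":0,"wx":0,"wy":0,"wz":0}
    - {"dx":0,"dy":0,"dz":0,"wx":0,"wy":0,"wz":0}
    - {"dx":0,"dy":0,"dz":0,"wx":0,"wy":0,"wz":0}
    - {"dx":0,"dy":0,"dz":0,"wx":0,"wy":0,"wz":0}
    - {"dx":0,"dy":0,"dz":-2,"wx":0,"wy":0,"wz":0}
    - {"dx":0,"dy":0,"dz":-3,"wx":0,"wy":0,"wz":0}
    - {"dx":0,"dy":0,"dz":-3,"wx":0,"wy":0,"wz":0}
    - {"dx":0.05,"dy":-3.3,"dz":0,"wx":0,"wy":0,"wz":0}
    - {"dx":0.05,"dy":-3.3,"dz":0,"wx":0,"wy":0,"wz":0}
    - {"dx":0.05,"dy":-3.3,"dz":0,"wx":0,"wy":0,"wz":0}
    - {"dx":0.05,"dy":-3.3,"dz":0,"wx":0,"wy":0,"wz":0}
    - {"dx":0.05,"dy":-3.3,"dz":0,"wx":0,"wy":0,"wz":0}
    - {"dx":0.05,"dy":-3.3,"dz":0,"wx":0,"wy":0,"wz":0}
    - {"dx":0,"dy":0,"dz":0,"wx":0,"wy":0,"wz":0}
    - {"dx":0,"dy":0,"dz":0,"wx":0,"wy":0,"wz":0}
  claw: 6.0

```text
clock: 6.12
tcp_pos: [467.7, -20.2, 161.8]
tcp_rot: [0.007, 3.141, -0.0]
contact_force: [0.8, 0.5, 1.0]
grip_width: 0.68
```

Request:
jog_arm:
  moves:
    - {"dx":0,"dy":0,"dz":2,"wx":0,"wy":0,"wz":0}
    - {"dx":0,"dy":0,"dz":3,"wx":0,"wy":0,"wz":0}
    - {"dx":0,"dy":0,"dz":2,"wx":0,"wy":0,"wz":0}
    - {"dx":0,"dy":0,"dz":0.9,"wx":0,"wy":0,"wz":0}
    - {"dx":0,"dy":0,"dz":0,"wx":0,"wy":0,"wz":0}
    - {"dx":0,"dy":0,"dz":0,"wx":0,"wy":0,"wz":0}

```text
clock: 6.62
tcp_pos: [467.9, -17.8, 82.8]
tcp_rot: [0.001, -3.141, -0.0]
contact_force: [1.0, -0.2, -0.2]
grip_width: 0.682
```

Request:
jog_arm:
  moves:
    - {"dx":0,"dy":0,"dz":0,"wx":0,"wy":0,"wz":0}
    - {"dx":0,"dy":0,"dz":0,"wx":0,"wy":0,"wz":0}
    - {"dx":0,"dy":0,"dz":0,"wx":0,"wy":0,"wz":0}
    - {"dx":0,"dy":0,"dz":0,"wx":0,"wy":0,"wz":0}
    - {"dx":0,"dy":0,"dz":0,"wx":0,"wy":0,"wz":0}
    - {"dx":0,"dy":0,"dz":0,"wx":0,"wy":0,"wz":0}
    - {"dx":0,"dy":0,"dz":0,"wx":0,"wy":0,"wz":0}
    - {"dx":0,"dy":0,"dz":0,"wx":0,"wy":0,"wz":0}
    - {"dx":0,"dy":0,"dz":0,"wx":0,"wy":0,"wz":0}
    - {"dx":0,"dy":0,"dz":-0.4,"wx":0,"wy":0,"wz":0}
    - {"dx":0,"dy":0,"dz":-0.8,"wx":0,"wy":0,"wz":0}
    - {"dx":0,"dy":0,"dz":-0.8,"wx":0,"wy":0,"wz":0}
    - {"dx":0,"dy":0,"dz":-0.8,"wx":0,"wy":0,"wz":0}
    - {"dx":0,"dy":0,"dz":-0.2,"wx":0,"wy":0,"wz":0}
    - {"dx":0,"dy":0,"dz":0,"wx":0,"wy":0,"wz":0}
    - {"dx":0,"dy":0,"dz":0,"wx":0,"wy":0,"wz":0}
    - {"dx":0,"dy":0,"dz":0,"wx":0,"wy":0,"wz":0}
  claw: 2.0

```text
clock: 8.03
tcp_pos: [467.5, -18.5, 112.5]
tcp_rot: [-0.0, -3.141, -0.0]
contact_force: [-0.3, 0.3, -2.7]
grip_width: 0.359
```

```bash
python3 wt.py
```

```text
8.3333 [467.6 -18.5 112.4] 0.3591917610137786
F [-0.09 -0.09 -2.95] sd [0.45 0.64 0.62]
tau [-43.21   2.48 -23.12]
```

M weighs about 2.95 N, so it is the filled one. I'll set it back and move on to R.

Request:
jog_arm:
  moves:
    - {"dx":0,"dy":0,"dz":0.9,"wx":0,"wy":0,"wz":0}
    - {"dx":0,"dy":0,"dz":0.9,"wx":0,"wy":0,"wz":0}
    - {"dx":0,"dy":0,"dz":0.7,"wx":0,"wy":0,"wz":0}
    - {"dx":0,"dy":0,"dz":0.3,"wx":0,"wy":0,"wz":0}
    - {"dx":0,"dy":0,"dz":0.15,"wx":0,"wy":0,"wz":0}
    - {"dx":0,"dy":0,"dz":0,"wx":0,"wy":0,"wz":0}
    - {"dx":0,"dy":0,"dz":0,"wx":0,"wy":0,"wz":0}

```text
clock: 8.92
tcp_pos: [467.5, -18.9, 82.9]
tcp_rot: [-0.001, -3.141, 0.001]
contact_force: [-1.4, -0.4, -0.1]
grip_width: 0.36
```

Request:
jog_arm:
  moves:
    - {"dx":0,"dy":0,"dz":0,"wx":0,"wy":0,"wz":0}
    - {"dx":0,"dy":0,"dz":0,"wx":0,"wy":0,"wz":0}
    - {"dx":0,"dy":0,"dz":0,"wx":0,"wy":0,"wz":0}
    - {"dx":0,"dy":0,"dz":0,"wx":0,"wy":0,"wz":0}
    - {"dx":0,"dy":0,"dz":0,"wx":0,"wy":0,"wz":0}
    - {"dx":0,"dy":0,"dz":0,"wx":0,"wy":0,"wz":0}
    - {"dx":0,"dy":0,"dz":-2,"wx":0,"wy":0,"wz":0}
    - {"dx":0,"dy":0,"dz":-3,"wx":0,"wy":0,"wz":0}
    - {"dx":0,"dy":0,"dz":-3,"wx":0,"wy":0,"wz":0}
    - {"dx":-0.25,"dy":-3.08,"dz":0,"wx":0,"wy":0,"wz":0}
    - {"dx":-0.25,"dy":-3.08,"dz":0,"wx":0,"wy":0,"wz":0}
    - {"dx":-0.25,"dy":-3.08,"dz":0,"wx":0,"wy":0,"wz":0}
    - {"dx":-0.25,"dy":-3.08,"dz":0,"wx":0,"wy":0,"wz":0}
    - {"dx":-0.25,"dy":-3.08,"dz":0,"wx":0,"wy":0,"wz":0}
    - {"dx":0,"dy":0,"dz":0,"wx":0,"wy":0,"wz":0}
    - {"dx":0,"dy":0,"dz":0,"wx":0,"wy":0,"wz":0}
  claw: 6.0

```text
clock: 10.25
tcp_pos: [479.9, -174.2, 163.1]
tcp_rot: [-0.006, -3.142, 0.001]
contact_force: [-0.2, 0.2, -0.1]
grip_width: 0.68
```

```bash
python3 - <<'E'
from look import *
im,d,c,s=look("wrist","w2"); print(s["clock"],s["tcp_pos"],s["contact_force"])
a=(c["intrinsics"],c["position"],c["orientation"])
P=cloud(d,*a)
m=((P[...,2]>104)&(P[...,2]<120)&(d>0)).astype(np.uint8)
n,l,st,ce=cv2.connectedComponentsWithStats(m)
for i in range(1,n):
    if st[i,4]>300: print(st[i],np.median(P[l==i],0).round(1),ray(st[i,0]+st[i,2]/2-.5,st[i,1]+st[i,3]/2-.5,112,*a).round(1))
E
```

```text
10.3 [ 479.93599335 -172.61252921  162.93248977] [0.47280846 0.02642329 0.62321126]
[ 277   23   66   71 3558] [ 380.4 -177.5  111.7] [ 380.5 -177.3  112. ]
[ 567  198   69   59 3077] [465.  -22.2 111.7] [465.  -22.6 112. ]
[ 285  224   58   59 2611] [ 478.8 -176.2  111.6] [ 478.8 -176.   112. ]
```

Request:
jog_arm:
  moves:
    - {"dx":0,"dy":0,"dz":2,"wx":0,"wy":0,"wz":0}
    - {"dx":0,"dy":0,"dz":3,"wx":0,"wy":0,"wz":0}
    - {"dx":0,"dy":0,"dz":2,"wx":0,"wy":0,"wz":0}
    - {"dx":0,"dy":0,"dz":1,"wx":0,"wy":0,"wz":0}
    - {"dx":0,"dy":0,"dz":0,"wx":0,"wy":0,"wz":0}
    - {"dx":0,"dy":0,"dz":0,"wx":0,"wy":0,"wz":0}

```text
clock: 10.8
tcp_pos: [480.3, -171.7, 83.3]
tcp_rot: [0.001, -3.141, -0.001]
contact_force: [-0.2, 0.3, -0.9]
grip_width: 0.685
```

Request:
jog_arm:
  moves:
    - {"dx":0,"dy":0,"dz":0,"wx":0,"wy":0,"wz":0}
    - {"dx":0,"dy":0,"dz":0,"wx":0,"wy":0,"wz":0}
    - {"dx":0,"dy":0,"dz":0,"wx":0,"wy":0,"wz":0}
    - {"dx":0,"dy":0,"dz":0,"wx":0,"wy":0,"wz":0}
    - {"dx":0,"dy":0,"dz":0,"wx":0,"wy":0,"wz":0}
    - {"dx":0,"dy":0,"dz":0,"wx":0,"wy":0,"wz":0}
    - {"dx":0,"dy":0,"dz":0,"wx":0,"wy":0,"wz":0}
    - {"dx":0,"dy":0,"dz":0,"wx":0,"wy":0,"wz":0}
    - {"dx":0,"dy":0,"dz":0,"wx":0,"wy":0,"wz":0}
    - {"dx":0,"dy":0,"dz":-0.4,"wx":0,"wy":0,"wz":0}
    - {"dx":0,"dy":0,"dz":-0.8,"wx":0,"wy":0,"wz":0}
    - {"dx":0,"dy":0,"dz":-0.8,"wx":0,"wy":0,"wz":0}
    - {"dx":0,"dy":0,"dz":-0.8,"wx":0,"wy":0,"wz":0}
    - {"dx":0,"dy":0,"dz":-0.2,"wx":0,"wy":0,"wz":0}
    - {"dx":0,"dy":0,"dz":0,"wx":0,"wy":0,"wz":0}
    - {"dx":0,"dy":0,"dz":0,"wx":0,"wy":0,"wz":0}
    - {"dx":0,"dy":0,"dz":0,"wx":0,"wy":0,"wz":0}
  claw: 2.0

```text
clock: 12.22
tcp_pos: [480.0, -172.4, 112.9]
tcp_rot: [-0.0, -3.141, -0.0]
contact_force: [-0.8, 0.1, -0.9]
grip_width: 0.357
```

```bash
python3 wt.py
```

```text
12.5167 [ 480.  -172.6  112.9] 0.36527391247669844
F [-0.12 -0.07 -1.2 ] sd [0.58 0.39 0.43]
tau [-46.97   3.93 -23.17]
```

R weighs 1.2 N, so it is empty. I'll refine the nest centres from colour in the saved top view before moving.

```bash
python3 - <<'E'
from h import *
f=np.load("top0.npz"); im,d,K,p,o=[f[k] for k in("im","d","K","p","o")]
g=cv2.cvtColor(im,cv2.COLOR_RGB2GRAY); t=[]
for n,(u,v) in dict(n2=(245,190),n3=(340,193),n1=(414,187)).items():
    c=cv2.resize(g[v-40:v+40,u-40:u+40],None,fx=8,fy=8,interpolation=cv2.INTER_CUBIC); t.append(cv2.resize(c,(260,260)))
    # bore rim: radial edges on each ray around the centre, top-plane circle fit
    pts=[]
    cc=cv2.GaussianBlur(c,(0,0),4).astype(float)
    q=dict(n2=(638.2,193),n3=(630.5,-8),n1=(640.8,-161))[n]
    Rw=R.from_rotvec(o).as_matrix()
    def pix(X): x=Rw.T@(np.array(X)-p); x=K@x/x[2]; return (x[0]-(u-40))*8+3.5,(x[1]-(v-40))*8+3.5
    for a in np.arange(0,2*np.pi,np.pi/36):
        rr=np.arange(20,35,.25); xy=[pix((q[0]+r*np.cos(a),q[1]+r*np.sin(a),50)) for r in rr]
        pr=cv2.remap(cc.astype(np.float32),np.float32([[x for x,_ in xy]]),np.float32([[y for _,y in xy]]),1)[0]
        k=np.argmax(np.gradient(pr)); pts.append((q[0]+rr[k]*np.cos(a),q[1]+rr[k]*np.sin(a),np.gradient(pr)[k]))
    P=np.array(pts); P=P[P[:,2]>np.percentile(P[:,2],30)]
    for _ in range(4):
        A=np.c_[2*P[:,:2],np.ones(len(P))]; s=np.linalg.lstsq(A,(P[:,:2]**2).sum(1),rcond=None)[0]; r=np.sqrt(s[2]+s[0]**2+s[1]**2)
        e=abs(np.hypot(P[:,0]-s[0],P[:,1]-s[1])-r); P=P[e<max(1,1.5*np.median(e))]
    print(n,s[:2].round(1),"dia",(2*r).round(1),len(P),"res",e.mean().round(2))
cv2.imwrite("pics/nests.png",np.hstack(t))
E
```

```text
n2 [637.2 191. ] dia 53.1 41 res 0.35
n3 [629.2  -7.1] dia 54.1 43 res 0.35
n1 [ 639.5 -160.9] dia 52.7 48 res 0.39
```

View pics/nests.png

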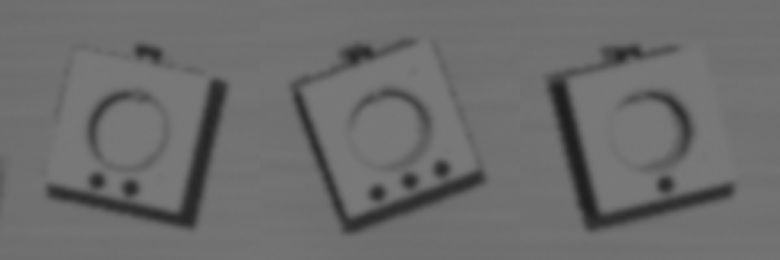

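Studs confirmed: left 2, centre 3, right 1. The bore centres are about n1 (640,-161), n2 (637.7,191.5) and n3 (630,-7). Carrying the empty bottle to nest1.

Request:
jog_arm:
  moves:
    - {"dx":0,"dy":0,"dz":-1.5,"wx":0,"wy":0,"wz":0}
    - {"dx":0,"dy":0,"dz":-2,"wx":0,"wy":0,"wz":0}
    - {"dx":-1,"dy":0.17,"dz":-1,"wx":0,"wy":0,"wz":0}
    - {"dx":-2,"dy":0.1,"dz":0,"wx":0,"wy":0,"wz":0}
    - {"dx":-3,"dy":0.2,"dz":0,"wx":0,"wy":0,"wz":0}
    - {"dx":-3,"dy":0.2,"dz":0,"wx":0,"wy":0,"wz":0}
    - {"dx":-3,"dy":0.2,"dz":0,"wx":0,"wy":0,"wz":0}
    - {"dx":-2,"dy":0.2,"dz":0,"wx":0,"wy":0,"wz":0}
    - {"dx":-1.5,"dy":0.1,"dz":0,"wx":0,"wy":0,"wz":0}
    - {"dx":-0.5,"dy":0,"dz":0,"wx":0,"wy":0,"wz":0}
    - {"dx":0,"dy":0,"dz":0,"wx":0,"wy":0,"wz":0}
    - {"dx":0,"dy":0,"dz":0,"wx":0,"wy":0,"wz":0}
    - {"dx":0,"dy":0,"dz":0,"wx":0,"wy":0,"wz":0}

```text
clock: 13.6
tcp_pos: [639.0, -161.4, 158.1]
tcp_rot: [-0.002, -3.141, 0.0]
contact_force: [0.8, -0.1, -0.5]
grip_width: 0.361
```

```bash
python3 wt.py; cp pics/last.png pics/w3.png
```

```text
13.9 [ 639.9 -161.   158.4] 0.35899697573635336
F [ 0.25  0.24 -1.01] sd [0.43 0.52 0.3 ]
tau [-63.66   6.14 -27.62]
```

View pics/w3.png

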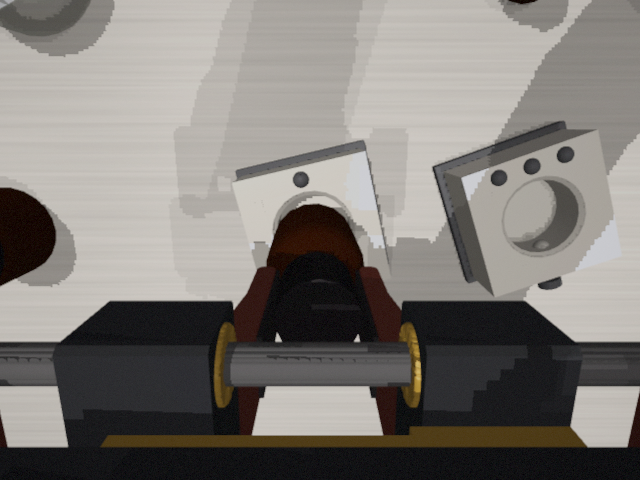

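The wrist view has the single stud at (301,180) and the bottle lined up with the bore (edges about 267–364 against the rim at 274–354). Lowering in stages.

Request:
jog_arm:
  moves:
    - {"dx":0,"dy":0,"dz":0.8,"wx":0,"wy":0,"wz":0}
    - {"dx":0,"dy":0,"dz":0.8,"wx":0,"wy":0,"wz":0}
    - {"dx":0,"dy":0,"dz":0.5,"wx":0,"wy":0,"wz":0}
    - {"dx":0,"dy":0,"dz":0.25,"wx":0,"wy":0,"wz":0}
    - {"dx":0,"dy":0,"dz":0.25,"wx":0,"wy":0,"wz":0}
    - {"dx":0,"dy":0,"dz":0.25,"wx":0,"wy":0,"wz":0}
    - {"dx":0,"dy":0,"dz":0.25,"wx":0,"wy":0,"wz":0}
    - {"dx":0,"dy":0,"dz":0,"wx":0,"wy":0,"wz":0}
    - {"dx":0,"dy":0,"dz":0,"wx":0,"wy":0,"wz":0}

```text
clock: 14.65
tcp_pos: [640.2, -160.9, 127.1]
tcp_rot: [-0.0, -3.142, -0.0]
contact_force: [-0.0, -0.3, -1.0]
grip_width: 0.358
```

Request:
jog_arm:
  moves:
    - {"dx":0,"dy":0,"dz":0.2,"wx":0,"wy":0,"wz":0}
    - {"dx":0,"dy":0,"dz":0.2,"wx":0,"wy":0,"wz":0}
    - {"dx":0,"dy":0,"dz":0.2,"wx":0,"wy":0,"wz":0}
    - {"dx":0,"dy":0,"dz":0.2,"wx":0,"wy":0,"wz":0}
    - {"dx":0,"dy":0,"dz":0,"wx":0,"wy":0,"wz":0}
    - {"dx":0,"dy":0,"dz":0,"wx":0,"wy":0,"wz":0}

```text
clock: 15.15
tcp_pos: [640.2, -160.9, 119.0]
tcp_rot: [-0.0, -3.142, 0.0]
contact_force: [0.5, -0.9, -1.3]
grip_width: 0.359
```

Request:
jog_arm:
  moves:
    - {"dx":0,"dy":0,"dz":0.2,"wx":0,"wy":0,"wz":0}
    - {"dx":0,"dy":0,"dz":0.2,"wx":0,"wy":0,"wz":0}
    - {"dx":0,"dy":0,"dz":0.1,"wx":0,"wy":0,"wz":0}
    - {"dx":0,"dy":0,"dz":0,"wx":0,"wy":0,"wz":0}
    - {"dx":0,"dy":0,"dz":0,"wx":0,"wy":0,"wz":0}

```text
clock: 15.57
tcp_pos: [640.4, -161.2, 114.5]
tcp_rot: [0.001, 3.141, -0.001]
contact_force: [-0.3, -0.0, 3.0]
grip_width: 0.364
```

Request:
jog_arm:
  moves:
    - {"dx":0,"dy":0,"dz":0.1,"wx":0,"wy":0,"wz":0}
    - {"dx":0,"dy":0,"dz":0.1,"wx":0,"wy":0,"wz":0}
    - {"dx":0,"dy":0,"dz":0.1,"wx":0,"wy":0,"wz":0}
    - {"dx":0,"dy":0,"dz":0,"wx":0,"wy":0,"wz":0}

```text
clock: 15.9
tcp_pos: [640.4, -161.5, 111.4]
tcp_rot: [0.001, 3.141, -0.001]
contact_force: [0.0, -2.2, 0.7]
grip_width: 0.36
```

Request:
jog_arm:
  moves:
    - {"dx":0,"dy":0,"dz":0.1,"wx":0,"wy":0,"wz":0}
    - {"dx":0,"dy":0,"dz":0.1,"wx":0,"wy":0,"wz":0}
    - {"dx":0,"dy":0,"dz":0.1,"wx":0,"wy":0,"wz":0}
    - {"dx":0,"dy":0,"dz":0.1,"wx":0,"wy":0,"wz":0}
    - {"dx":0,"dy":0,"dz":0,"wx":0,"wy":0,"wz":0}

```text
clock: 16.32
tcp_pos: [640.3, -161.4, 107.0]
tcp_rot: [0.001, 3.141, -0.001]
contact_force: [2.1, -3.5, 2.6]
grip_width: 0.359
```

Request:
jog_arm:
  moves:
    - {"dx":0,"dy":0,"dz":0.1,"wx":0,"wy":0,"wz":0}
    - {"dx":0,"dy":0,"dz":0.1,"wx":0,"wy":0,"wz":0}
    - {"dx":0,"dy":0,"dz":0.1,"wx":0,"wy":0,"wz":0}
    - {"dx":0,"dy":0,"dz":0,"wx":0,"wy":0,"wz":0}
    - {"dx":0,"dy":0,"dz":0,"wx":0,"wy":0,"wz":0}

```text
clock: 16.73
tcp_pos: [640.3, -161.2, 104.0]
tcp_rot: [0.001, 3.141, -0.001]
contact_force: [1.6, -4.6, 3.0]
grip_width: 0.355
```

Request:
jog_arm:
  moves:
    - {"dx":0,"dy":-0.05,"dz":0.05,"wx":0,"wy":0,"wz":0}
    - {"dx":0,"dy":0,"dz":0.05,"wx":0,"wy":0,"wz":0}
    - {"dx":0,"dy":0,"dz":0,"wx":0,"wy":0,"wz":0}
    - {"dx":0,"dy":0,"dz":0,"wx":0,"wy":0,"wz":0}

```text
clock: 17.07
tcp_pos: [640.4, -161.4, 103.5]
tcp_rot: [0.001, 3.141, 0.0]
contact_force: [0.7, -2.7, 6.7]
grip_width: 0.361
```

Request:
jog_arm:
  moves:
    - {"dx":0,"dy":0,"dz":0.05,"wx":0,"wy":0,"wz":0}
    - {"dx":0,"dy":0,"dz":0.05,"wx":0,"wy":0,"wz":0}
    - {"dx":0,"dy":0,"dz":0,"wx":0,"wy":0,"wz":0}
    - {"dx":0,"dy":0,"dz":0,"wx":0,"wy":0,"wz":0}

```text
clock: 17.4
tcp_pos: [640.6, -161.5, 103.3]
tcp_rot: [0.001, 3.14, 0.0]
contact_force: [-0.8, -2.3, 11.9]
grip_width: 0.358
```

Force is rising stiffly with the TCP at 103.3 (83.3 + 20), so the bottle is on the floor. Releasing.

Request:
jog_arm:
  moves:
    - {"dx":0,"dy":0,"dz":-0.05,"wx":0,"wy":0,"wz":0}
    - {"dx":0,"dy":0,"dz":0,"wx":0,"wy":0,"wz":0}
    - {"dx":0,"dy":0,"dz":0,"wx":0,"wy":0,"wz":0}
    - {"dx":0,"dy":0,"dz":0,"wx":0,"wy":0,"wz":0}
    - {"dx":0,"dy":0,"dz":0,"wx":0,"wy":0,"wz":0}
    - {"dx":0,"dy":0,"dz":0,"wx":0,"wy":0,"wz":0}
    - {"dx":0,"dy":0,"dz":-1.5,"wx":0,"wy":0,"wz":0}
    - {"dx":0,"dy":0,"dz":-3,"wx":0,"wy":0,"wz":0}
    - {"dx":0,"dy":0,"dz":-2,"wx":0,"wy":0,"wz":0}
    - {"dx":2,"dy":1.5,"dz":0,"wx":0,"wy":0,"wz":0}
    - {"dx":2.5,"dy":2.1,"dz":0,"wx":0,"wy":0,"wz":0}
    - {"dx":2.5,"dy":2.1,"dz":0,"wx":0,"wy":0,"wz":0}
    - {"dx":2.5,"dy":2.1,"dz":0,"wx":0,"wy":0,"wz":0}
    - {"dx":2.5,"dy":2.1,"dz":0,"wx":0,"wy":0,"wz":0}
    - {"dx":2.5,"dy":2.1,"dz":0,"wx":0,"wy":0,"wz":0}
    - {"dx":1.8,"dy":1.5,"dz":0,"wx":0,"wy":0,"wz":0}
    - {"dx":1,"dy":0.8,"dz":0,"wx":0,"wy":0,"wz":0}
    - {"dx":0,"dy":0,"dz":0,"wx":0,"wy":0,"wz":0}
    - {"dx":0,"dy":0,"dz":0,"wx":0,"wy":0,"wz":0}
    - {"dx":0,"dy":0,"dz":0,"wx":0,"wy":0,"wz":0}
  claw: 6.0

```text
clock: 19.07
tcp_pos: [468.5, -19.2, 167.9]
tcp_rot: [0.002, 3.14, -0.001]
contact_force: [-0.4, -0.1, 0.8]
grip_width: 0.683
```

```bash
cat > caps.py <<'E'
from h import *; from rig import optics, telemetry
im,d=optics.get_image("top"); c=optics.get_calibration("top"); a=(c["intrinsics"],c["position"],c["orientation"]); P=cloud(d,*a)
for n,(x,y,z) in dict(L=(470.5,179,112),M=(467,-19,112),Rr=(480,-172,112),n1=(640,-161,132),n2=(638,191.5,132),n3=(630,-7,132)).items():
    m=(np.hypot(P[...,0]-x,P[...,1]-y)<30)&(P[...,2]>95)&(P[...,2]<160)
    if m.sum()>60:
        zt=np.median(P[m][:,2]); k=m&(abs(P[...,2]-zt)<6); vv,uu=np.nonzero(k); print(n,m.sum(),"z",zt.round(1),ray((uu.min()+uu.max())/2,(vv.min()+vv.max())/2,zt,*a).round(1))
s=telemetry.observe(); print(s["clock"],s["tcp_pos"].round(1),s["contact_force"].round(1))
cv2.imwrite("pics/toplast.png",im[...,::-1])
E
python3 caps.py
```

```text
L 216 z 111.7 [469.1 179.6 111.7]
n1 253 z 131.7 [ 639.4 -159.5  131.7]
19.1167 [468.4 -19.4 167.8] [-0.6 -0.6 -1.3]
```

Nest1's cap top is at 131.7 (132 expected), so it is home. Now the filled bottle.

Request:
jog_arm:
  moves:
    - {"dx":0.08,"dy":0.05,"dz":2,"wx":0,"wy":0,"wz":0}
    - {"dx":0,"dy":0,"dz":3,"wx":0,"wy":0,"wz":0}
    - {"dx":0,"dy":0,"dz":2.5,"wx":0,"wy":0,"wz":0}
    - {"dx":0,"dy":0,"dz":1,"wx":0,"wy":0,"wz":0}
    - {"dx":0,"dy":0,"dz":0,"wx":0,"wy":0,"wz":0}
    - {"dx":0,"dy":0,"dz":0,"wx":0,"wy":0,"wz":0}

```text
clock: 19.62
tcp_pos: [466.8, -18.5, 82.6]
tcp_rot: [-0.002, -3.141, 0.001]
contact_force: [0.5, 0.4, -0.5]
grip_width: 0.685
```

Request:
jog_arm:
  moves:
    - {"dx":0,"dy":0,"dz":0,"wx":0,"wy":0,"wz":0}
    - {"dx":0,"dy":0,"dz":0,"wx":0,"wy":0,"wz":0}
    - {"dx":0,"dy":0,"dz":0,"wx":0,"wy":0,"wz":0}
    - {"dx":0,"dy":0,"dz":0,"wx":0,"wy":0,"wz":0}
    - {"dx":0,"dy":0,"dz":0,"wx":0,"wy":0,"wz":0}
    - {"dx":0,"dy":0,"dz":0,"wx":0,"wy":0,"wz":0}
    - {"dx":0,"dy":0,"dz":0,"wx":0,"wy":0,"wz":0}
    - {"dx":0,"dy":0,"dz":0,"wx":0,"wy":0,"wz":0}
    - {"dx":0,"dy":0,"dz":0,"wx":0,"wy":0,"wz":0}
  claw: 2.0

```text
clock: 20.37
tcp_pos: [467.0, -17.8, 83.2]
tcp_rot: [0.001, 3.14, 0.0]
contact_force: [0.1, -0.8, 6.5]
grip_width: 0.357
```

Request:
jog_arm:
  moves:
    - {"dx":0,"dy":0,"dz":-1,"wx":0,"wy":0,"wz":0}
    - {"dx":0,"dy":0,"dz":-2.5,"wx":0,"wy":0,"wz":0}
    - {"dx":0,"dy":0,"dz":-2.5,"wx":0,"wy":0,"wz":0}
    - {"dx":-1,"dy":1,"dz":-1.5,"wx":0,"wy":0,"wz":0}
    - {"dx":-2,"dy":2.5,"dz":0,"wx":0,"wy":0,"wz":0}
    - {"dx":-2,"dy":2.5,"dz":0,"wx":0,"wy":0,"wz":0}
    - {"dx":-2,"dy":2.5,"dz":0,"wx":0,"wy":0,"wz":0}
    - {"dx":-2,"dy":2.5,"dz":0,"wx":0,"wy":0,"wz":0}
    - {"dx":-2,"dy":2.5,"dz":0,"wx":0,"wy":0,"wz":0}
    - {"dx":-2,"dy":2.5,"dz":0,"wx":0,"wy":0,"wz":0}
    - {"dx":-2,"dy":2.5,"dz":0,"wx":0,"wy":0,"wz":0}
    - {"dx":-1.4,"dy":1.7,"dz":0,"wx":0,"wy":0,"wz":0}
    - {"dx":-0.6,"dy":0.7,"dz":0,"wx":0,"wy":0,"wz":0}
    - {"dx":0,"dy":0,"dz":0,"wx":0,"wy":0,"wz":0}
    - {"dx":0,"dy":0,"dz":0,"wx":0,"wy":0,"wz":0}
    - {"dx":0,"dy":0,"dz":0,"wx":0,"wy":0,"wz":0}

```text
clock: 21.7
tcp_pos: [635.6, 189.1, 157.5]
tcp_rot: [-0.003, -3.14, 0.002]
contact_force: [-0.0, -0.7, -3.5]
grip_width: 0.358
```

```bash
python3 wt.py
```

```text
22.0 [636.3 190.5 158. ] 0.3601337881015726
F [ 0.25 -0.13 -2.77] sd [0.4 0.4 0.5]
tau [-65.97   4.79 -28.6 ]
```

Request:
jog_arm:
  moves:
    - {"dx":-0.13,"dy":0.1,"dz":0.8,"wx":0,"wy":0,"wz":0}
    - {"dx":0,"dy":0,"dz":0.8,"wx":0,"wy":0,"wz":0}
    - {"dx":0,"dy":0,"dz":0.5,"wx":0,"wy":0,"wz":0}
    - {"dx":0,"dy":0,"dz":0.25,"wx":0,"wy":0,"wz":0}
    - {"dx":0,"dy":0,"dz":0.25,"wx":0,"wy":0,"wz":0}
    - {"dx":0,"dy":0,"dz":0.25,"wx":0,"wy":0,"wz":0}
    - {"dx":0,"dy":0,"dz":0.25,"wx":0,"wy":0,"wz":0}
    - {"dx":0,"dy":0,"dz":0,"wx":0,"wy":0,"wz":0}
    - {"dx":0,"dy":0,"dz":0,"wx":0,"wy":0,"wz":0}

```text
clock: 22.75
tcp_pos: [637.8, 192.2, 126.7]
tcp_rot: [0.0, 3.142, 0.0]
contact_force: [-0.9, 0.2, -2.9]
grip_width: 0.357
```

Request:
jog_arm:
  moves:
    - {"dx":0,"dy":0,"dz":0.2,"wx":0,"wy":0,"wz":0}
    - {"dx":0,"dy":0,"dz":0.2,"wx":0,"wy":0,"wz":0}
    - {"dx":0,"dy":0,"dz":0.2,"wx":0,"wy":0,"wz":0}
    - {"dx":0,"dy":0,"dz":0.2,"wx":0,"wy":0,"wz":0}
    - {"dx":0,"dy":0,"dz":0,"wx":0,"wy":0,"wz":0}
    - {"dx":0,"dy":0,"dz":0,"wx":0,"wy":0,"wz":0}

```text
clock: 23.25
tcp_pos: [637.9, 192.1, 118.5]
tcp_rot: [0.0, 3.141, 0.0]
contact_force: [0.4, 0.5, -4.1]
grip_width: 0.358
```

Request:
jog_arm:
  moves:
    - {"dx":0,"dy":0,"dz":0.2,"wx":0,"wy":0,"wz":0}
    - {"dx":0,"dy":0,"dz":0.2,"wx":0,"wy":0,"wz":0}
    - {"dx":0,"dy":0,"dz":0.1,"wx":0,"wy":0,"wz":0}
    - {"dx":0,"dy":0,"dz":0,"wx":0,"wy":0,"wz":0}
    - {"dx":0,"dy":0,"dz":0,"wx":0,"wy":0,"wz":0}

```text
clock: 23.67
tcp_pos: [638.2, 192.3, 114.2]
tcp_rot: [0.0, 3.141, 0.001]
contact_force: [1.6, -0.4, 2.1]
grip_width: 0.356
```

Request:
jog_arm:
  moves:
    - {"dx":0,"dy":0,"dz":0.1,"wx":0,"wy":0,"wz":0}
    - {"dx":0,"dy":0,"dz":0.1,"wx":0,"wy":0,"wz":0}
    - {"dx":0,"dy":0,"dz":0.1,"wx":0,"wy":0,"wz":0}
    - {"dx":0,"dy":0,"dz":0,"wx":0,"wy":0,"wz":0}
    - {"dx":0,"dy":0,"dz":0,"wx":0,"wy":0,"wz":0}

```text
clock: 24.08
tcp_pos: [638.1, 192.3, 110.5]
tcp_rot: [0.0, 3.141, 0.001]
contact_force: [3.7, 0.4, 0.4]
grip_width: 0.359
```

Request:
jog_arm:
  moves:
    - {"dx":0,"dy":0,"dz":0.1,"wx":0,"wy":0,"wz":0}
    - {"dx":0,"dy":0,"dz":0.1,"wx":0,"wy":0,"wz":0}
    - {"dx":0,"dy":0,"dz":0.1,"wx":0,"wy":0,"wz":0}
    - {"dx":0,"dy":0,"dz":0.1,"wx":0,"wy":0,"wz":0}
    - {"dx":0,"dy":0,"dz":0.1,"wx":0,"wy":0,"wz":0}
    - {"dx":0,"dy":0,"dz":0.1,"wx":0,"wy":0,"wz":0}
    - {"dx":0,"dy":0,"dz":0,"wx":0,"wy":0,"wz":0}

```text
clock: 24.67
tcp_pos: [638.0, 192.2, 104.4]
tcp_rot: [0.0, 3.141, 0.0]
contact_force: [4.8, 1.8, -0.2]
grip_width: 0.356
```

Request:
jog_arm:
  moves:
    - {"dx":0,"dy":0,"dz":0.1,"wx":0,"wy":0,"wz":0}
    - {"dx":0,"dy":0,"dz":0.05,"wx":0,"wy":0,"wz":0}
    - {"dx":0,"dy":0,"dz":0,"wx":0,"wy":0,"wz":0}
    - {"dx":0,"dy":0,"dz":0,"wx":0,"wy":0,"wz":0}

```text
clock: 25.0
tcp_pos: [638.0, 192.1, 103.2]
tcp_rot: [0.001, 3.141, 0.0]
contact_force: [3.5, 1.1, 3.2]
grip_width: 0.354
```

Request:
jog_arm:
  moves:
    - {"dx":0,"dy":0,"dz":0.1,"wx":0,"wy":0,"wz":0}
    - {"dx":0,"dy":0,"dz":0.05,"wx":0,"wy":0,"wz":0}
    - {"dx":0,"dy":0,"dz":0,"wx":0,"wy":0,"wz":0}
    - {"dx":0,"dy":0,"dz":0,"wx":0,"wy":0,"wz":0}

```text
clock: 25.33
tcp_pos: [638.2, 192.1, 102.9]
tcp_rot: [0.001, 3.14, 0.001]
contact_force: [1.0, 0.7, 11.2]
grip_width: 0.358
```

Request:
jog_arm:
  moves:
    - {"dx":0,"dy":0,"dz":-0.05,"wx":0,"wy":0,"wz":0}
    - {"dx":0,"dy":0,"dz":0,"wx":0,"wy":0,"wz":0}
    - {"dx":0,"dy":0,"dz":0,"wx":0,"wy":0,"wz":0}
    - {"dx":0,"dy":0,"dz":0,"wx":0,"wy":0,"wz":0}
    - {"dx":0,"dy":0,"dz":0,"wx":0,"wy":0,"wz":0}
    - {"dx":0,"dy":0,"dz":0,"wx":0,"wy":0,"wz":0}
    - {"dx":0,"dy":0,"dz":-1.5,"wx":0,"wy":0,"wz":0}
    - {"dx":0,"dy":0,"dz":-3,"wx":0,"wy":0,"wz":0}
    - {"dx":0,"dy":0,"dz":-2,"wx":0,"wy":0,"wz":0}
    - {"dx":2,"dy":-0.18,"dz":0,"wx":0,"wy":0,"wz":0}
    - {"dx":3,"dy":-0.2,"dz":0,"wx":0,"wy":0,"wz":0}
    - {"dx":3,"dy":-0.2,"dz":0,"wx":0,"wy":0,"wz":0}
    - {"dx":3,"dy":-0.2,"dz":0,"wx":0,"wy":0,"wz":0}
    - {"dx":3,"dy":-0.2,"dz":0,"wx":0,"wy":0,"wz":0}
    - {"dx":2,"dy":-0.2,"dz":0,"wx":0,"wy":0,"wz":0}
    - {"dx":0.75,"dy":-0.1,"dz":0,"wx":0,"wy":0,"wz":0}
    - {"dx":0,"dy":0,"dz":0,"wx":0,"wy":0,"wz":0}
    - {"dx":0,"dy":0,"dz":0,"wx":0,"wy":0,"wz":0}
    - {"dx":0,"dy":0,"dz":0,"wx":0,"wy":0,"wz":0}
  claw: 6.0

```text
clock: 26.92
tcp_pos: [471.7, 179.5, 167.4]
tcp_rot: [0.001, 3.14, 0.0]
contact_force: [1.1, 0.3, 0.3]
grip_width: 0.684
```

```bash
python3 caps.py
```

```text
n1 253 z 131.4 [ 639.5 -159.5  131.4]
n2 261 z 131.2 [636.8 193.3 131.2]
26.9667 [471.6 179.4 167.1] [ 0.6 -0.6 -0. ]
```

Nest2's cap top is at 131.2, so it is home. Now the solid one, with a firmer grip.

Request:
jog_arm:
  moves:
    - {"dx":0.1,"dy":0,"dz":2,"wx":0,"wy":0,"wz":0}
    - {"dx":0,"dy":0,"dz":3,"wx":0,"wy":0,"wz":0}
    - {"dx":0,"dy":0,"dz":2.4,"wx":0,"wy":0,"wz":0}
    - {"dx":0,"dy":0,"dz":1,"wx":0,"wy":0,"wz":0}
    - {"dx":0,"dy":0,"dz":0,"wx":0,"wy":0,"wz":0}
    - {"dx":0,"dy":0,"dz":0,"wx":0,"wy":0,"wz":0}

```text
clock: 27.47
tcp_pos: [469.8, 179.2, 83.1]
tcp_rot: [-0.001, -3.141, 0.001]
contact_force: [-0.5, 0.2, 0.3]
grip_width: 0.683
```

Request:
jog_arm:
  moves:
    - {"dx":0,"dy":0,"dz":0,"wx":0,"wy":0,"wz":0}
    - {"dx":0,"dy":0,"dz":0,"wx":0,"wy":0,"wz":0}
    - {"dx":0,"dy":0,"dz":0,"wx":0,"wy":0,"wz":0}
    - {"dx":0,"dy":0,"dz":0,"wx":0,"wy":0,"wz":0}
    - {"dx":0,"dy":0,"dz":0,"wx":0,"wy":0,"wz":0}
    - {"dx":0,"dy":0,"dz":0,"wx":0,"wy":0,"wz":0}
    - {"dx":0,"dy":0,"dz":0,"wx":0,"wy":0,"wz":0}
    - {"dx":0,"dy":0,"dz":0,"wx":0,"wy":0,"wz":0}
    - {"dx":0,"dy":0,"dz":0,"wx":0,"wy":0,"wz":0}
  claw: 2.0
  newtons: 50

```text
clock: 28.22
tcp_pos: [469.8, 179.3, 83.8]
tcp_rot: [0.001, 3.141, 0.001]
contact_force: [-1.1, -0.7, 6.6]
grip_width: 0.358
```

Request:
jog_arm:
  moves:
    - {"dx":0,"dy":0,"dz":-1,"wx":0,"wy":0,"wz":0}
    - {"dx":0,"dy":0,"dz":-2.5,"wx":0,"wy":0,"wz":0}
    - {"dx":0,"dy":0,"dz":-2.5,"wx":0,"wy":0,"wz":0}
    - {"dx":-1.5,"dy":0,"dz":-1.5,"wx":0,"wy":0,"wz":0}
    - {"dx":-3,"dy":-0.6,"dz":0,"wx":0,"wy":0,"wz":0}
    - {"dx":-3,"dy":-1.5,"dz":0,"wx":0,"wy":0,"wz":0}
    - {"dx":-2.5,"dy":-2,"dz":0,"wx":0,"wy":0,"wz":0}
    - {"dx":-2,"dy":-2.5,"dz":0,"wx":0,"wy":0,"wz":0}
    - {"dx":-1.5,"dy":-3,"dz":0,"wx":0,"wy":0,"wz":0}
    - {"dx":-1,"dy":-3,"dz":0,"wx":0,"wy":0,"wz":0}
    - {"dx":-0.8,"dy":-2.8,"dz":0,"wx":0,"wy":0,"wz":0}
    - {"dx":-0.5,"dy":-2,"dz":0,"wx":0,"wy":0,"wz":0}
    - {"dx":-0.2,"dy":-1.2,"dz":0,"wx":0,"wy":0,"wz":0}
    - {"dx":0,"dy":0,"dz":0,"wx":0,"wy":0,"wz":0}
    - {"dx":0,"dy":0,"dz":0,"wx":0,"wy":0,"wz":0}
    - {"dx":0,"dy":0,"dz":0,"wx":0,"wy":0,"wz":0}

```text
clock: 29.55
tcp_pos: [628.6, -4.4, 157.8]
tcp_rot: [0.003, -3.14, -0.002]
contact_force: [-0.4, -0.2, -5.6]
grip_width: 0.356
```

```bash
python3 wt.py
```

```text
29.85 [629.1  -5.7 158.2] 0.3561924278501017
F [ 0.11  0.24 -6.38] sd [0.45 0.35 0.46]
tau [-63.5    5.44 -29.21]
```

Request:
jog_arm:
  moves:
    - {"dx":-0.07,"dy":-0.1,"dz":0.8,"wx":0,"wy":0,"wz":0}
    - {"dx":0,"dy":0,"dz":0.8,"wx":0,"wy":0,"wz":0}
    - {"dx":0,"dy":0,"dz":0.5,"wx":0,"wy":0,"wz":0}
    - {"dx":0,"dy":0,"dz":0.25,"wx":0,"wy":0,"wz":0}
    - {"dx":0,"dy":0,"dz":0.25,"wx":0,"wy":0,"wz":0}
    - {"dx":0,"dy":0,"dz":0.25,"wx":0,"wy":0,"wz":0}
    - {"dx":0,"dy":0,"dz":0.25,"wx":0,"wy":0,"wz":0}
    - {"dx":0,"dy":0,"dz":0,"wx":0,"wy":0,"wz":0}
    - {"dx":0,"dy":0,"dz":0,"wx":0,"wy":0,"wz":0}

```text
clock: 30.6
tcp_pos: [629.9, -7.7, 127.2]
tcp_rot: [0.0, 3.142, 0.0]
contact_force: [-0.3, 0.2, -5.9]
grip_width: 0.356
```

Request:
jog_arm:
  moves:
    - {"dx":0,"dy":0,"dz":0.2,"wx":0,"wy":0,"wz":0}
    - {"dx":0,"dy":0,"dz":0.2,"wx":0,"wy":0,"wz":0}
    - {"dx":0,"dy":0,"dz":0.2,"wx":0,"wy":0,"wz":0}
    - {"dx":0,"dy":0,"dz":0.2,"wx":0,"wy":0,"wz":0}
    - {"dx":0,"dy":0,"dz":0,"wx":0,"wy":0,"wz":0}
    - {"dx":0,"dy":0,"dz":0,"wx":0,"wy":0,"wz":0}

```text
clock: 31.1
tcp_pos: [629.9, -7.7, 119.0]
tcp_rot: [-0.0, -3.142, 0.0]
contact_force: [-0.2, -0.3, -6.0]
grip_width: 0.357
```

Request:
jog_arm:
  moves:
    - {"dx":0,"dy":0,"dz":0.2,"wx":0,"wy":0,"wz":0}
    - {"dx":0,"dy":0,"dz":0.2,"wx":0,"wy":0,"wz":0}
    - {"dx":0,"dy":0,"dz":0.1,"wx":0,"wy":0,"wz":0}
    - {"dx":0,"dy":0,"dz":0,"wx":0,"wy":0,"wz":0}
    - {"dx":0,"dy":0,"dz":0,"wx":0,"wy":0,"wz":0}

```text
clock: 31.52
tcp_pos: [630.1, -7.9, 114.3]
tcp_rot: [0.001, 3.141, -0.0]
contact_force: [-0.5, -1.4, -3.0]
grip_width: 0.357
```

Request:
jog_arm:
  moves:
    - {"dx":0,"dy":0,"dz":0.1,"wx":0,"wy":0,"wz":0}
    - {"dx":0,"dy":0,"dz":0.1,"wx":0,"wy":0,"wz":0}
    - {"dx":0,"dy":0,"dz":0.1,"wx":0,"wy":0,"wz":0}
    - {"dx":0,"dy":0,"dz":0,"wx":0,"wy":0,"wz":0}
    - {"dx":0,"dy":0,"dz":0,"wx":0,"wy":0,"wz":0}

```text
clock: 31.93
tcp_pos: [630.0, -7.9, 110.9]
tcp_rot: [0.001, 3.141, -0.0]
contact_force: [0.7, -1.8, -3.8]
grip_width: 0.354
```

Request:
jog_arm:
  moves:
    - {"dx":0,"dy":0,"dz":0.1,"wx":0,"wy":0,"wz":0}
    - {"dx":0,"dy":0,"dz":0.1,"wx":0,"wy":0,"wz":0}
    - {"dx":0,"dy":0,"dz":0.1,"wx":0,"wy":0,"wz":0}
    - {"dx":0,"dy":0,"dz":0.1,"wx":0,"wy":0,"wz":0}
    - {"dx":0,"dy":0,"dz":0.1,"wx":0,"wy":0,"wz":0}
    - {"dx":0,"dy":0,"dz":0.1,"wx":0,"wy":0,"wz":0}
    - {"dx":0,"dy":0,"dz":0,"wx":0,"wy":0,"wz":0}

```text
clock: 32.52
tcp_pos: [630.0, -7.8, 104.9]
tcp_rot: [0.001, 3.142, -0.0]
contact_force: [0.3, -2.1, -3.4]
grip_width: 0.353
```

Request:
jog_arm:
  moves:
    - {"dx":0,"dy":0,"dz":0.1,"wx":0,"wy":0,"wz":0}
    - {"dx":0,"dy":0,"dz":0.05,"wx":0,"wy":0,"wz":0}
    - {"dx":0,"dy":0,"dz":0,"wx":0,"wy":0,"wz":0}
    - {"dx":0,"dy":0,"dz":0,"wx":0,"wy":0,"wz":0}

```text
clock: 32.85
tcp_pos: [630.0, -7.8, 103.8]
tcp_rot: [0.001, 3.141, -0.0]
contact_force: [0.5, -2.4, -0.9]
grip_width: 0.357
```

Request:
jog_arm:
  moves:
    - {"dx":0,"dy":0,"dz":0.1,"wx":0,"wy":0,"wz":0}
    - {"dx":0,"dy":0,"dz":0,"wx":0,"wy":0,"wz":0}
    - {"dx":0,"dy":0,"dz":0,"wx":0,"wy":0,"wz":0}

```text
clock: 33.1
tcp_pos: [630.2, -7.8, 103.5]
tcp_rot: [0.001, 3.141, 0.0]
contact_force: [-1.4, -2.9, 5.3]
grip_width: 0.355
```

Floor contact. I'll press slightly more, then release and retreat.

Request:
jog_arm:
  moves:
    - {"dx":0,"dy":0,"dz":0.1,"wx":0,"wy":0,"wz":0}
    - {"dx":0,"dy":0,"dz":0,"wx":0,"wy":0,"wz":0}
    - {"dx":0,"dy":0,"dz":0,"wx":0,"wy":0,"wz":0}

```text
clock: 33.35
tcp_pos: [630.4, -8.0, 103.4]
tcp_rot: [0.001, 3.14, 0.0]
contact_force: [-3.5, -2.3, 12.9]
grip_width: 0.357
```

Request:
jog_arm:
  moves:
    - {"dx":0,"dy":0,"dz":-0.05,"wx":0,"wy":0,"wz":0}
    - {"dx":0,"dy":0,"dz":0,"wx":0,"wy":0,"wz":0}
    - {"dx":0,"dy":0,"dz":0,"wx":0,"wy":0,"wz":0}
    - {"dx":0,"dy":0,"dz":0,"wx":0,"wy":0,"wz":0}
    - {"dx":0,"dy":0,"dz":0,"wx":0,"wy":0,"wz":0}
    - {"dx":0,"dy":0,"dz":0,"wx":0,"wy":0,"wz":0}
    - {"dx":0,"dy":0,"dz":-1.5,"wx":0,"wy":0,"wz":0}
    - {"dx":0,"dy":0,"dz":-3,"wx":0,"wy":0,"wz":0}
    - {"dx":0,"dy":0,"dz":-3,"wx":0,"wy":0,"wz":0}
    - {"dx":2,"dy":0,"dz":-2,"wx":0,"wy":0,"wz":0}
    - {"dx":3,"dy":0,"dz":0,"wx":0,"wy":0,"wz":0}
    - {"dx":3,"dy":0,"dz":0,"wx":0,"wy":0,"wz":0}
    - {"dx":3,"dy":0,"dz":0,"wx":0,"wy":0,"wz":0}
    - {"dx":3,"dy":0,"dz":0,"wx":0,"wy":0,"wz":0}
    - {"dx":2,"dy":0,"dz":0,"wx":0,"wy":0,"wz":0}
    - {"dx":1,"dy":0,"dz":0,"wx":0,"wy":0,"wz":0}
    - {"dx":0,"dy":0,"dz":0,"wx":0,"wy":0,"wz":0}
    - {"dx":0,"dy":0,"dz":0,"wx":0,"wy":0,"wz":0}
    - {"dx":0,"dy":0,"dz":0,"wx":0,"wy":0,"wz":0}
  claw: 6.0

```text
clock: 34.93
tcp_pos: [461.4, -7.5, 197.4]
tcp_rot: [0.0, 3.14, -0.0]
contact_force: [0.0, 0.3, -0.8]
grip_width: 0.683
```

```bash
python3 caps.py; python3 -c "
from rig import optics; import cv2
cv2.imwrite('pics/scene1.png',optics.get_image('scene')[0][...,::-1])"
```

```text
n1 255 z 131.6 [ 639.4 -159.5  131.6]
n2 255 z 131.3 [636.8 193.3 131.3]
n3 239 z 131.5 [629.5  -6.8 131.5]
34.9833 [461.3  -7.6 197.2] [-0.5  0.1 -0.3]
```

View pics/scene1.png

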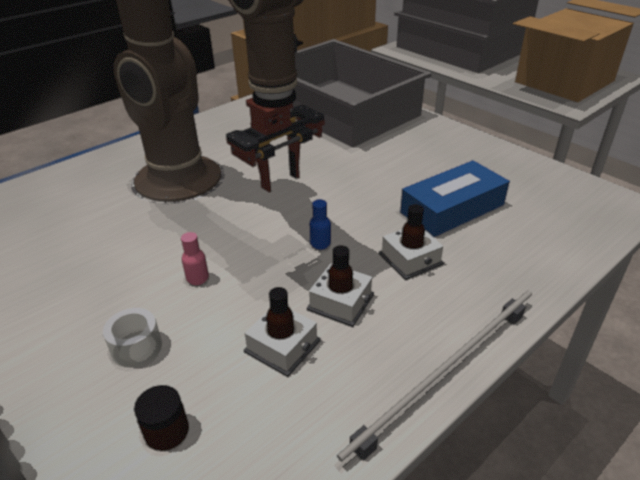

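The scene shows all three bottles upright in the nests at about (280,315), (341,270) and (414,228). The bystanders and look-alikes haven't moved, and the arm is clear.

```bash
python3 -c "
from rig import env; print(env.finish_job())"
```

```text
the job is handed in; nothing more can be done
None
```

All three bottles are in their nests, and I handed the job in at about 35 s of the 72 s allowed.

| Bottle (by start position) | Weight felt | Which it is | Nest | Cap top after release (132 mm when home) |
|---|---|---|---|---|
| Right | 1.2 N | Empty | One stud | 131.6 mm |
| Middle | 2.95 N | Filled | Two studs | 131.3 mm |
| Left | 6.2 N | Solid | Three studs | 131.5 mm |

I lifted all three to weigh them first, then placed them in the order empty, filled, solid. Each one was pressed past the catch until the force rose stiffly at floor height. The contact force read at most about 13 N in the readings I took.

In the last pictures the bottles stand upright and the arm is clear. The carton, film roll, jar and both look-alikes look unmoved; I judged that by eye and did not measure it.

One check disagreed: the wrist camera put the bottles about 3 mm off in y while the arm was still settling. I used the top view for positions instead, and the grasps and fits agreed with it.

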